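Sticker the bar stack and lay on the next bar

TASK

Lay the two thin sticks of equal thickness across the two bars on the rack, one straight above each bearer, square to the bars and evenly overhanging. Then lay the loose third bar on the sticks, parallel to the bars below and centred on the rack both ways, so that it rests level and clear of them. Set things down rather than drop them, and leave the thicker stick, the lower bars and everything else where they are.

Things in the scene. Friction and masses are not known exactly. Their poses are not given: they have to be found in the camera images.
- rack: fixed dark steel stacking rack; origin at bench level under its centre, x along the bars, y across them, z up. A base plate 140 x 48 x 6 mm carries two cross bearers (16 mm wide in x, 86 mm long in y) centred at x = -55 and x = +55 mm, tops 20 mm above the bench; each bearer end is turned up 8 mm (top 28 mm above the bench) at y = +-36.5 to +-43 mm, and these ends show beside the lower bars
- bearer_a (a point): point straight above the middle of the bearer at rack x = -55 mm, at the height of the lower bars' upper faces (32 mm above the bench)
- bearer_b (a point): the same above the bearer at rack x = +55 mm. Behind the rack a black plate with a pneumatic cylinder on top stands over the bench, underside 0.45 m up, front edge near x = 0.56 m between y = -0.1 and +0.2 m: keep the wrist clear of it, moving in straight lines rather than outward arcs
- low_bar_a: loose aluminium flat bar 170 x 32 x 12 mm lying on the bearers, centre at rack y = +19 mm, parallel to rack x, upper face 32 mm above the bench; origin at its centre, x along its length; small dark hole near each end
- low_bar_b: the same, centre at rack y = -19 mm (6 mm gap between the two bars)
- top_bar: the third bar, the same 170 x 32 x 12 mm (0.13 to 0.25 kg), lying flat on the bench away from the rack; origin at its centre, x along its length, z up
- stick_a: thin light wooden stick 84 x 14 x 14 mm (14 to 28 g), lying on the bench; origin at its centre, x along its length
- stick_b: a second stick just like stick_a
- thick_stick: a thicker wooden stick of the same wood, 84 x 24 x 24 mm, lying in a row with the other two (which of the three lies where changes); not to be used; origin at its centre, x along its length
- ring_gauge: bystander: plain steel ring 51 mm across, 16 mm high, on the bench; origin under its centre
- plug_gauge: bystander: steel plug gauge 102 mm long, 20 mm thick, on the bench; origin under its centre, its length along its y

How it is judged:
By the outcome, as a careful person would: the job done as asked, in the order asked, and still so for the second after the job is handed in, with the robot touching nothing.
It also fails if it takes over 64 s, if anything falls off the work surface, if the arm or the gripper's body presses on something with over 40 N, if the wrist force passes 120 N, or if a joint passes its speed limit or range.

ROBOT

A 6-joint arm with a two-finger parallel gripper is mounted at the origin on a cart in front of the work surface, level with it; the furniture and walls round the work are solid. World frame = base frame: x ahead of the robot, y to its left, z up, the work surface at z = 0. Lengths are in mm, angles in rad, forces in N, time in s.
With the tool pointing down it reaches from about 350 to 875 mm from the base axis. Payload 4.2 kg.
Tool frame: the origin (TCP) lies between the finger pads; the fingertips stand 25 mm ahead of it and the grasp point (between the pads) lies 6 mm ahead of it; z points along the fingers, y is the line along which they close (so a half turn about z gives the same grasp; the last joint's range is limited). The gripper opens to 85 mm and grips with 20 to 120 N. Pads are 22 mm wide; open, the fingers measure 114 mm over their backs; the gripper's body (76 mm by 85 mm) begins 54 mm behind the grasp point. The pads swing forward as they close: fully open they stand 13 mm farther back than shut.
Start: joints at [1.425, 0.385, 0.008, 0, -1.194, -0.259], TCP at [246.113, 574.48, 256.312] pointing down, gripper open.
Joint ranges: [-3.14, 3.14], [-1.21, 2.06], [-1.07, 1.41], [-3.16, 2.05], [-2.99, -0.16], [-3.1, 3.1]. Speed limits (rad/s): [2.79, 2.79, 3.14, 3.14, 3.14, 3.14].

INTERFACE

Orientations are given as a unit quaternion [x, y, z, w].
In Python, from bench import arm gives the robot as it stands.
- The arm moves only by the shell command python3 -m pendant 'ROWS'. ROWS is JSON, a list of rows, each a list of 7 numbers: the shift along the tool's x, y, z in m, then the turn, a rotation vector about the tool's x, y, z in degrees, then the finger opening in m, from 0 to 0.0854. In form: [[x, y, z, wx, wy, wz, fingers], ...]. A call has 1 to 12 rows; each row shifts and turns the commanded pose from where the row before left it, along the tool's axes as they then stand; what a row does not reach is not made up. A row lasts 1/10 s, in which the tool goes at most 50 mm and 8.59 degrees, less where a joint would pass 70% of its speed; a pose out of reach is approached as far as the arm can. A call is refused whole if a number of a shift passes 0.05 or a number of a turn 8.59, either way. A call with a gripper value outside its range is refused whole. The fingers move at their own pace and stop on an object; the grip force is fixed at half the most. Time passes only in rows, so rows that do not move let the fingers close. It gives the time, the measured TCP pose, the force, the opening and the grip force at its end, in the units of the state.
- arm.read_state(): the state, without advancing time (a new reading comes with each control period).
- arm.get_image(name): name is "scene" or "top"; returns a dict with "image" (400x640x3 uint8, red, green, blue), "fx", "fy", "cx", "cy" (pixels), "xyz" and "rotation" of the camera in the world. Camera axes: x right, y down, z forward; pixel columns grow to the right and rows downward; lengths in mm; the calibration is good to about 2 mm. A picture is of the moment at which its call begins. There is no depth.
- arm.job_done(): hands the job in; it is judged then, once.
The state is a dict: "clock": time; "joints": joint angles; "joint_vel": joint speeds; "joint_efforts": joint torques, N m; "position": TCP position; "ee_rot": TCP orientation; "contact_force": force on the tool from outside, world axes, zero at the start; "wrist_torque": the same for the moment, N m; "gripper_width": finger opening in mm; "grasp_force": force on a finger pad.
Only numpy, scipy, OpenCV 4.12 (cv2) and the standard library are available. Lean on these libraries where they do the work, as an engineer would, in place of code of your own. Each camera call takes 0.05 s, during which the arm holds its last target. There are 200 camera calls.

## Working session

There is one attempt and no reset: what is moved stays moved. The work goes in short steps, Python scripts to look and compute and a shell command to move; the robot and the scene stay as the last step left them, time stands still between calls to the robot, and variables do not carry over. Pictures are saved under pics/ and viewed, at most 10 in all, crops included, and the job is handed in when it is done.

```bash
ls; mkdir -p pics
python3 - <<'E'
from bench import arm
import cv2
for n in("scene","top"):
    d=arm.get_image(n); cv2.imwrite(f"pics/{n}0.png",d["image"][:,:,::-1])
    print(n,d["fx"],d["fy"],d["cx"],d["cy"],d["xyz"],d["rotation"])
s=arm.read_state();print(s)
E
```

```text
pics
scene 388.933498231887 388.933498231887 320.0948902532521 203.28492667349283 [254.19651085 622.91375645 739.4693881 ] [-0.22740732  0.91041453 -0.3331962   0.09171466]
top 391.04057659003615 391.04057659003615 322.2031914427165 198.77436471208176 [ 314.00038265   96.54451781 1039.22089222] [-0.69657473  0.71068666 -0.05576472  0.08123061]
{'clock': 0.1, 'joints': array([ 1.42463091e+00,  3.85481641e-01,  6.76486950e-03, -4.36642789e-04,
       -1.19399556e+00, -2.58586734e-01]), 'joint_vel': array([-0.00105259, -0.00173604,  0.00300343,  0.00121486,  0.00064642,
       -0.00064615]), 'joint_efforts': array([-4.85779474e-04, -3.93316841e+01,  1.88930029e+01,  4.19792846e+00,
       -2.56248313e-03,  7.12195828e-06]), 'position': array([245.92263555, 574.07229149, 255.33041317]), 'ee_rot': array([ 9.79575100e-01, -2.01076266e-01, -1.48786125e-04,  9.67892191e-04]), 'contact_force': array([ 0.08905134, -0.42141394,  0.2251037 ]), 'wrist_torque': array([-0.02425108,  0.00101956, -0.00760718]), 'grasp_force': 0.0, 'gripper_width': 85.58396029564796}
```

View pics/top0.png

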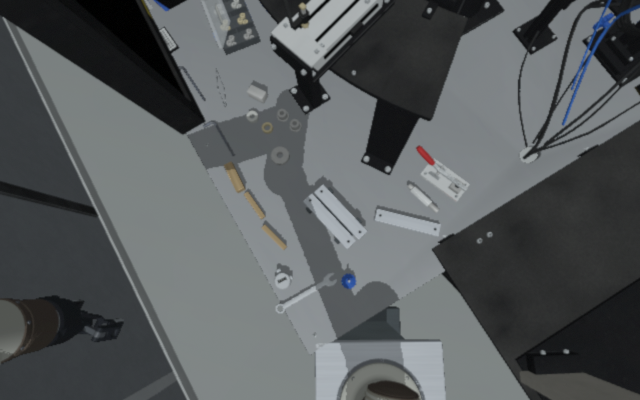

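View pics/scene0.png

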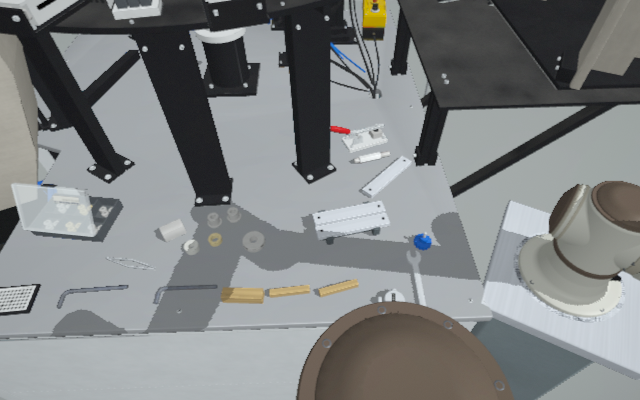

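The top view shows the sticks at about (234,178) for the thick one, (255,205) and (275,235). The rack with its bars is near (336,215) and the loose bar near (407,221). The scene view shows the same row, with the thick stick at (243,295) and the thin ones at (289,291) and (338,288).

```bash
cat > h.py <<'E'
from bench import arm
import cv2, numpy as np
from scipy.spatial.transform import Rotation as R
def ray(d,uv,z):
    uv=np.atleast_2d(np.array(uv,float))
    v=np.c_[(uv[:,0]-d["cx"])/d["fx"],(uv[:,1]-d["cy"])/d["fy"],np.ones(len(uv))]
    q=np.array(d["rotation"]); w=(R.from_quat(q) if q.size==4 else R.from_matrix(q)).apply(v)
    o=np.array(d["xyz"]); return o+w*((z-o[2])/w[:,2])[:,None]
def rects(d,mask,z,lo,hi):
    out=[]
    for c in cv2.findContours(mask.astype(np.uint8),cv2.RETR_EXTERNAL,cv2.CHAIN_APPROX_NONE)[0]:
        a=cv2.contourArea(c)
        if lo<a<hi:
            m=np.zeros(mask.shape,np.uint8); cv2.drawContours(m,[c],-1,1,-1)
            ys,xs=np.nonzero(m); p=ray(d,np.c_[xs,ys],z)[:,:2]
            b=cv2.minAreaRect(p.astype(np.float32)); 
            e=np.linalg.eigh(np.cov(p.T))[1][:,1]
            out.append((np.round([xs.mean(),ys.mean()]),p.mean(0).round(1),np.round(b[0],1),np.round(b[1],1),round(float(np.degrees(np.arctan2(e[1],e[0]))%180),1)))
    return out
def wood(d):
    h=cv2.cvtColor(d["image"],cv2.COLOR_RGB2HSV); return (h[...,1]>80)&(h[...,0]>8)&(h[...,0]<28)&(h[...,2]>60)
E
python3 - <<'E'
from h import *
t=arm.get_image("top"); s=arm.get_image("scene")
for d,n in((t,"top"),(s,"scene")):
    print(n)
    for z in(7,14):
        for r in rects(d,wood(d),z,60,2000): print(z,*r)
im=t["image"][150:270,210:460][:,:,::-1]
cv2.imwrite("pics/topc.png",cv2.resize(im,None,fx=3.2,fy=3.2,interpolation=cv2.INTER_CUBIC))
im=s["image"][150:310,210:420][:,:,::-1]
cv2.imwrite("pics/scc.png",cv2.resize(im,None,fx=3.7,fy=3.7,interpolation=cv2.INTER_CUBIC))
E
```

```text
top
7 [234. 177.] [584.5 372.7] [585.4 372.9] [83.9 19.5] 26.6
14 [234. 177.] [582.7 370.8] [583.6 371. ] [83.3 19.4] 26.6
scene
7 [242. 295.] [585.1 372.8] [585.5 373. ] [87.4 31.7] 24.8
7 [289. 291.] [505.1 319.4] [505.  319.4] [81.9 17.6] 35.2
7 [338. 287.] [418.3 265.2] [418.  264.5] [82.3 17.5] 45.1
7 [374.  13.] [ 861.  -953.8] [ 860.6 -956.7] [ 98.9 261.5] 111.5
14 [242. 295.] [581.9 375.2] [582.3 375.4] [86.5 31.4] 24.8
14 [289. 291.] [502.7 322.3] [502.6 322.3] [81.1 17.4] 35.2
14 [338. 287.] [416.8 268.6] [416.4 267.9] [81.5 17.3] 45.1
14 [374.  13.] [ 855.2 -938.8] [ 854.8 -941.6] [ 97.9 259. ] 111.5
```

View pics/topc.png

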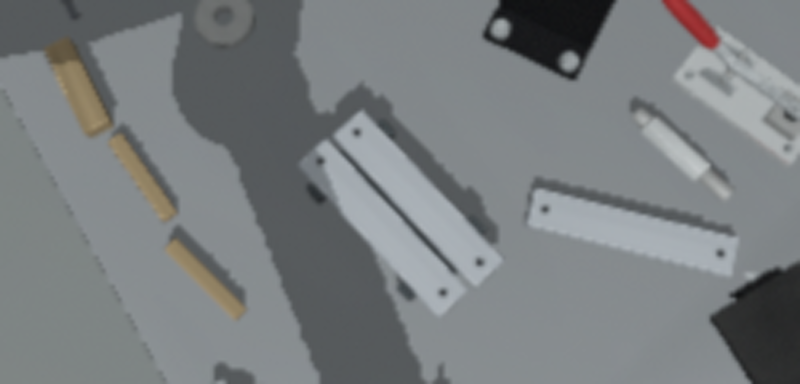

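View pics/scc.png

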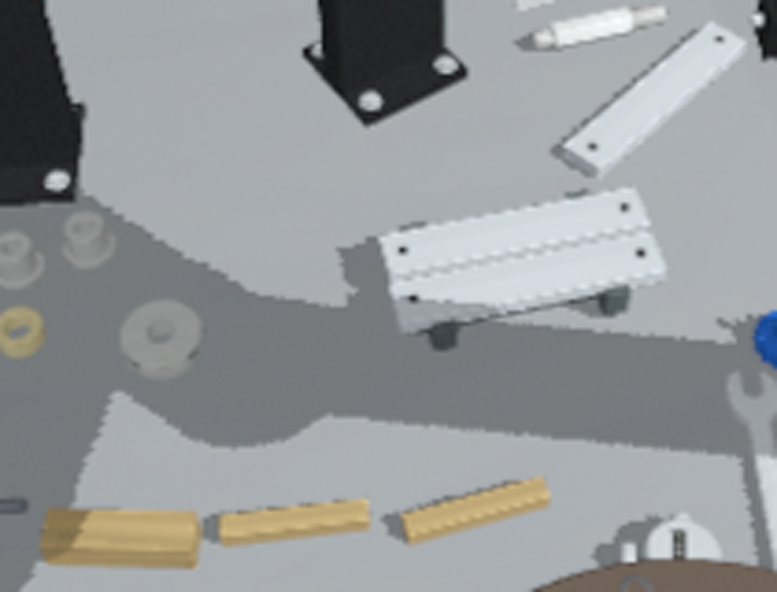

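The crops confirm three things: the thick stick is the outermost one, the bar holes are clear in both views, and the bearer ends show beside the bars. Next I'll measure precisely.

```bash
cat > m.py <<'E'
from h import *
t=arm.get_image("top"); s=arm.get_image("scene")
def hole(d,u,v,r=3):
    g=cv2.cvtColor(d["image"],cv2.COLOR_RGB2GRAY).astype(float)
    yy,xx=np.mgrid[round(v)-r:round(v)+r+1,round(u)-r:round(u)+r+1]
    p=g[yy,xx]; w=np.clip(np.percentile(p,60)-p-15,0,None); return [(w*xx).sum()/w.sum(),(w*yy).sum()/w.sum()]
def T(x,y): return 210+x/3.2,150+y/3.2
def S(x,y): return 210+x/3.7,150+y/3.7
H={"A":[(T(320,160),S(413,297)),(T(442,292),S(641,253))],"B":[(T(356,131),S(403,250)),(T(480,262),S(625,207))],"top":[(T(545,209),S(592,146)),(T(720,253),S(719,38))]}
if __name__=="__main__":
  for k,v in H.items():
    z=12 if k=="top" else 32
    for n,d,i in(("top",t,0),("scene",s,1)):
        P=ray(d,[hole(d,*v[0][i]),hole(d,*v[1][i])],z)[:,:2]; e=P[1]-P[0]
        print(k,n,P.round(1).tolist(),"c",P.mean(0).round(1),"L",np.linalg.norm(e).round(1),"ang",np.degrees(np.arctan2(e[1],e[0])).round(2))
  for n,d,z in(("top",t,14),("scene",s,14)):
    h=cv2.cvtColor(d["image"],cv2.COLOR_RGB2HSV); m=(h[...,1]>45)&(h[...,0]>8)&(h[...,0]<28)&(h[...,2]>60)
    for r in rects(d,m,z,40,2000): print(n,*r)
    m=(h[...,2]>178)&(h[...,1]<40)
    for r in rects(d,m,12,300,3000): print(n,"bright z12",*r)
    for r in rects(d,m,32,300,3000): print(n,"bright z32",*r)
E
python3 m.py
```

```text
A top [[509.6, 166.7], [400.5, 67.0]] c [455.1 116.9] L 147.7 ang -137.56
A scene [[508.2, 168.8], [401.1, 69.8]] c [454.6 119.3] L 145.9 ang -137.29
B top [[534.1, 134.5], [424.1, 36.5]] c [479.1  85.5] L 147.3 ang -138.32
B scene [[533.7, 136.9], [424.6, 40.1]] c [479.1  88.5] L 145.8 ang -138.42
top top [[469.3, -19.7], [429.7, -160.6]] c [449.5 -90.1] L 146.4 ang -105.72
top scene [[469.8, -16.2], [430.2, -159.8]] c [450. -88.] L 149.0 ang -105.42
top [274. 237.] [417.2 261.6] [417.8 262.3] [83.5 11.1] 44.7
top [254. 205.] [503.8 315.4] [503.7 315.3] [84.4 14.2] 35.1
top [234. 177.] [582.4 371.4] [583.  372.1] [88.5 24.2] 26.5
top [267. 127.] [722.4 282.9] [722.4 282.1] [29.2 24.9] 27.0
top [242.  19.] [1066.3  361.7] [1068.6  361.5] [32.9 26.8] 179.9
top bright z12 [329. 371.] [ 84.1 122. ] [ 83.  116.2] [ 71.5 127.4] 171.9
top bright z12 [425. 367.] [  91.9 -111.6] [  82.6 -104.7] [ 96.  128.6] 21.4
top bright z12 [335. 229.] [435.2  99.3] [445.7 106.1] [137.3  27.2] 44.0
top bright z32 [329. 371.] [ 88.6 121.5] [ 87.5 115.9] [ 70.1 124.9] 171.9
top bright z32 [425. 367.] [  96
[... 1182 characters left out ...]
0.8
scene bright z12 [42.  8.] [2186.6 -346.1] [2222.5 -285.1] [355.6 235.5] 178.4
scene bright z32 [ 16. 298.] [972.9 600. ] [976.8 604.3] [69.6 52.7] 5.8
scene bright z32 [173. 229.] [810.8 321.7] [810.3 322.2] [48.3 49.8] 40.0
scene bright z32 [526. 220.] [109.2 -75.5] [103.  -74.4] [103.1  98.4] 42.1
scene bright z32 [346. 191.] [513.3  33. ] [506.   28.8] [150.6  51.9] 59.6
scene bright z32 [365. 138.] [ 553.5 -172.6] [ 553.  -177.9] [141.8  87.2] 64.3
scene bright z32 [222.  35.] [1284.3 -473.5] [1291.  -463.1] [194.3 106.3] 27.6
scene bright z32 [137.  11.] [1735.6 -478.4] [1751.9 -489.9] [194.1 155.9] 40.8
scene bright z32 [42.  8.] [2133.5 -319.5] [2168.3 -260.1] [345.8 229. ] 178.4
```

Run:
```python
from h import *
t=arm.get_image("top"); s=arm.get_image("scene")
def c(d,x0,x1,y0,y1):
    g=np.clip((d["image"][y0:y1,x0:x1][:,:,::-1]/255.)**.6*255,0,255).astype(np.uint8)
    return cv2.resize(g,(780,int(780*(y1-y0)/(x1-x0))),interpolation=cv2.INTER_NEAREST)
a=c(t,298,376,178,254)[:, :]; b=c(s,305,395,195,248)
a=cv2.resize(a,(400,390)); b=cv2.resize(b,(400,236))
im=np.zeros((390,800,3),np.uint8); im[:,:400]=a; im[:236,400:]=b
cv2.imwrite("pics/rack.png",im)
```

```text
(no output)
```

View pics/rack.png

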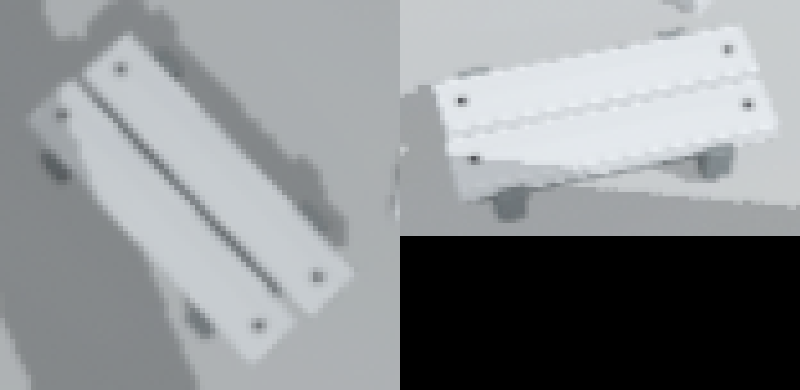

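The enhanced crop shows the near bearer ends in the top view at about (309,210) and (337,240). The bars are slightly offset lengthwise relative to each other, so the bearer ends will serve as a check on the rack centre.

Run:
```python
from h import *
t=arm.get_image("top"); s=arm.get_image("scene")
C={"top":np.array([467.1,101.2]),"scene":np.array([466.9,103.9])}
a=np.radians(42.1); ex=np.array([np.cos(a),np.sin(a)]); ey=np.array([-ex[1],ex[0]])
for n,d,box in(("top",t,(298,376,178,254)),("scene",s,(305,395,195,248))):
    g=cv2.cvtColor(d["image"],cv2.COLOR_RGB2GRAY)
    for th in(60,70,80):
        m=np.zeros(g.shape,np.uint8); x0,x1,y0,y1=box; m[y0:y1,x0:x1]=g[y0:y1,x0:x1]<th
        k,l,st,ce=cv2.connectedComponentsWithStats(m)
        for i in range(1,k):
            if st[i,4]>=5:
                ys,xs=np.nonzero(l==i); p=ray(d,np.c_[xs,ys],28)[:,:2]-C[n]; q=np.c_[p@ex,p@ey]
                print(n,th,st[i,4],ce[i].round(1),"rack min",q.min(0).round(1),"max",q.max(0).round(1),"mean",q.mean(0).round(1))
print(t["image"][205:216,303:316].mean(2).astype(int))
```

```text
top 60 12 [308.2 210.1] rack min [50.7 37.2] max [65.8 41.1] mean [57.8 39. ]
top 70 19 [308.3 210.5] rack min [48.8 35.6] max [65.8 42.9] mean [56.8 39.5]
top 80 18 [330.7 189.4] rack min [ 48.2 -45.2] max [ 65.4 -39.4] mean [ 57.5 -42.1]
top 80 9 [326. 207.] rack min [16.6 -1. ] max [46.6 -0.3] mean [31.6 -0.6]
top 80 27 [308.1 210.1] rack min [48.8 35.3] max [67.7 44.7] mean [57.9 39.2]
top 80 12 [359.1 219.8] rack min [-59.8 -41.5] max [-43.2 -37.7] mean [-52.3 -40. ]
top 80 10 [341.5 223.5] rack min [-44.4  -0.5] max [-11.3   0.2] mean [-27.9  -0.1]
top 80 10 [336.5 240.5] rack min [-56.5  37.7] max [-45.6  41.6] mean [-51.   39.7]
scene 70 6 [372.5 231. ] rack min [-40.2  42.8] max [-36.2  48.7] mean [-38.2  45.8]
scene 70 26 [329.2 240.9] rack min [56.1 40.5] max [71.2 53.7] mean [63.5 47.7]
scene 80 10 [372.6 231.3] rack min [-42.4  42.3] max [-35.8  54. ] mean [-38.1  46.6]
scene 80 44 [329.5 240. ] rack min [52.6 38. ] max [71.2 54.8] mean [62.2 45.7]
[[ 88  89  91 103 118 123 123 123 125 134 154 170 171]
 [ 88  88  88  91 105 118 122 122 123 127 146 170 172]
 [ 88  88  83  72  77  97 117 123 123 125 146 170 173]
 [ 89  88  78  58  56  69  99 123 124 125 143 168 173]
 [ 90  88  81  61  50  53  71 104 124 125 132 155 171]
 [ 89  89  86  73  51  49  53  73 104 121 127 145 169]
 [ 89  89  87  82  63  50  48  51  71 103 123 133 154]
 [ 89  89  88  87  79  63  48  47  65  90 110 123 134]
 [ 89  89  89  88  86  80  67  67  81  89  97 111 126]
 [ 89  89  88  89  89  87  84  84  88  89  91  98 117]
 [ 90  89  89  89  89  89  88  88  88  89  89  91 103]]
```

```bash
cat > nav.py <<'E'
import sys; from h import *
s=arm.read_state(); r=R.from_quat(s["ee_rot"]); M=r.as_matrix(); yaw=np.degrees(np.arctan2(M[1,0],M[0,0]))
print("t",round(s["clock"],2),"pos",s["position"].round(1),"yaw",yaw.round(2),"w",round(s["gripper_width"],1),"gf",round(s["grasp_force"],1),"F",s["contact_force"].round(1),"j6",s["joints"][5].round(2))
if len(sys.argv)>1:
    x,y,z,w=map(float,sys.argv[1:])
    a=np.radians(w); G=np.array([[np.cos(a),np.sin(a),0],[np.sin(a),-np.cos(a),0],[0,0,-1]])
    d=np.array([x,y,z])-s["position"]
    print("shift now-frame mm",(M.T@d).round(1),"goal-frame mm",(G.T@d).round(1),"turn deg",np.degrees((r.inv()*R.from_matrix(G)).as_rotvec()).round(2))
E
python3 nav.py 417.8 263.6 80 45
```

```text
t 0.5 pos [246.1 574.5 256.3] yaw -23.19 w 85.5 gf 0.0 F [-0.6 -0.2  1.1] j6 -0.26
shift now-frame mm [280.3 218.1 176.3] goal-frame mm [-98.4 341.2 176.3] turn deg [  0.     0.   -68.19]
```

```bash
python3 -m pendant '[[0.023,0.018,0.0147,0,0,0,0.04],[0.0235,0.018,0.0147,0,0,0,0.04],[0.0235,0.018,0.0147,0,0,0,0.04],[0.0235,0.018,0.0147,0,0,0,0.04],[0.0235,0.018,0.0147,0,0,0,0.04],[0.0235,0.0185,0.0147,0,0,0,0.04],[0.0235,0.0185,0.0147,0,0,0,0.04],[0.0235,0.0185,0.0147,0,0,0,0.04],[0.0235,0.0185,0.0147,0,0,0,0.04],[0.0235,0.018,0.0147,0,0,0,0.04],[0.023,0.018,0.0147,0,0,0,0.04],[0.023,0.018,0.0147,0,0,0,0.04]]'
python3 -m pendant '[[0,0,0,0,0,-8.5,0.04],[0,0,0,0,0,-8.5,0.04],[0,0,0,0,0,-8.5,0.04],[0,0,0,0,0,-8.5,0.04],[0,0,0,0,0,-8.5,0.04],[0,0,0,0,0,-8.5,0.04],[0,0,0,0,0,-8.5,0.04],[0,0,0,0,0,-8.5,0.04],[0,0,0,0,0,0,0.04],[0,0,0,0,0,0,0.04]]'
python3 nav.py 417.8 263.6 29 45
python3 - <<'E'
from h import *
d=arm.get_image("scene"); im=d["image"][210:330,260:420][:,:,::-1]
cv2.imwrite("pics/g1.png",cv2.resize(im,None,fx=4,fy=4))
E
```

```text
clock: 1.7
position: [418.8, 262.8, 79.7]
ee_rot: [0.98, -0.201, 0.0, -0.0]
contact_force: [-1.0, 0.2, -0.1]
gripper_width: 40.2
grasp_force: 0.0
clock: 2.7
position: [418.2, 263.8, 80.1]
ee_rot: [0.925, 0.38, 0.0, -0.0]
contact_force: [-0.7, -0.2, -0.2]
gripper_width: 40.2
grasp_force: 0.0
t 2.7 pos [418.2 263.8  80.1] yaw 44.63 w 40.2 gf 0.0 F [-0.7 -0.2 -0.2] j6 1.46
shift now-frame mm [-0.4 -0.2 51.1] goal-frame mm [-0.4 -0.2 51.1] turn deg [-0.   -0.02 -0.37]
```

View pics/g1.png

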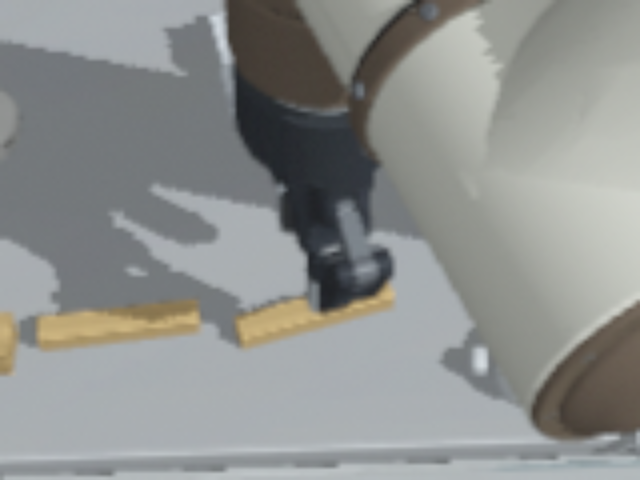

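The gripper is over stick_a, whose visible ends are at about (245,330) and (390,295) in the crop. Going down to grasp.

```bash
python3 -m pendant '[[0,0,0.012,0,0,0,0.04],[0,0,0.012,0,0,0,0.04],[0,0,0.012,0,0,0,0.04],[0,0,0.008,0,0,0,0.04],[0,0,0.005,0,0,0,0.04],[0,0,0.003,0,0,0,0.04],[0,0,0,0,0,0,0.04],[0,0,0,0,0,0,0],[0,0,0,0,0,0,0],[0,0,0,0,0,0,0],[0,0,0,0,0,0,0],[0,0,0,0,0,0,0]]'; python3 nav.py
```

```text
clock: 3.95
position: [418.3, 263.9, 28.6]
ee_rot: [0.924, 0.381, 0.001, -0.0]
contact_force: [-1.0, -0.8, 5.1]
gripper_width: 11.9
grasp_force: 60.1
t 3.95 pos [418.3 263.9  28.6] yaw 44.82 w 11.9 gf 60.1 F [-1.  -0.8  5.1] j6 1.46
```

```bash
python3 -m pendant '[[0,0,-0.005,0,0,0,0],[0,0,-0.01,0,0,0,0],[0,0,-0.02,0,0,0,0],[0,0,-0.025,0,0,0,0],[0,0,-0.025,0,0,0,0],[0,0,-0.02,0,0,0,0],[0,0,0,0,0,0,0]]'; python3 nav.py 428.5 67.6 130 -47.9
python3 - <<'E'
from h import *
d=arm.get_image("scene"); im=d["image"][180:330,240:420][:,:,::-1]
cv2.imwrite("pics/g2.png",cv2.resize(im,None,fx=4,fy=4))
E
```

```text
clock: 4.65
position: [419.4, 265.0, 136.3]
ee_rot: [0.924, 0.381, 0.003, -0.002]
contact_force: [0.1, 0.7, -0.4]
gripper_width: 12.3
grasp_force: 59.4
t 4.65 pos [419.4 265.  136.3] yaw 44.84 w 12.3 gf 59.4 F [ 0.1  0.7 -0.4] j6 1.46
shift now-frame mm [-132.7  146.4    5.3] goal-frame mm [152.6 125.6   6.3] turn deg [-0.35 -0.31 92.74]
```

View pics/g2.png

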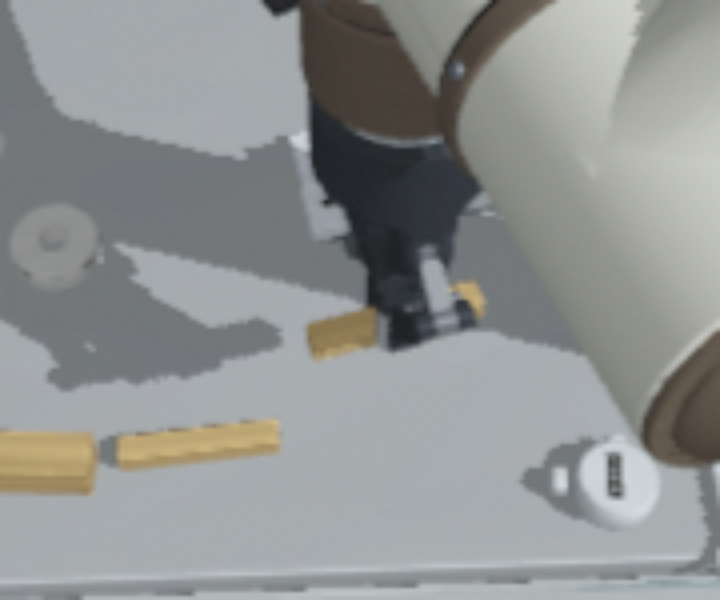

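Stick_a is held, with its ends visible at crop (308,340) and (485,300). I'll check how well it is centred in the grip from those ends while moving it to above bearer_a.

```bash
python3 - <<'E'
from h import *
d=arm.get_image("scene"); m=wood(d); m[:250]=0; m[275:]=0; m[:,:312]=0; m[:,365:]=0
ys,xs=np.nonzero(m); p=ray(d,np.c_[xs,ys],115)[:,:2]; s=arm.read_state()
M=R.from_quat(s["ee_rot"]).as_matrix(); q=(p-s["position"][:2])@M[:2,:2]
print(len(q),q.min(0),q.max(0),(xs.min(),xs.max(),ys.min(),ys.max()))
E
python3 -m pendant '[[-0.011,0.0122,0.0005,0,0,0,0],[-0.011,0.0122,0.0005,0,0,0,0],[-0.011,0.0122,0.0005,0,0,0,0],[-0.011,0.0122,0.0005,0,0,0,0],[-0.011,0.0122,0.0005,0,0,0,0],[-0.011,0.0122,0.0005,0,0,0,0],[-0.011,0.0122,0.0005,0,0,0,0],[-0.011,0.0122,0.0005,0,0,0,0],[-0.011,0.0122,0.0005,0,0,0,0],[-0.011,0.0122,0.0005,0,0,0,0],[-0.011,0.0122,0.0005,0,0,0,0],[-0.011,0.0122,0,0,0,0,0]]'
python3 -m pendant '[[0,0,0,0,0,8.43,0],[0,0,0,0,0,8.43,0],[0,0,0,0,0,8.43,0],[0,0,0,0,0,8.43,0],[0,0,0,0,0,8.43,0],[0,0,0,0,0,8.43,0],[0,0,0,0,0,8.43,0],[0,0,0,0,0,8.43,0],[0,0,0,0,0,8.43,0],[0,0,0,0,0,8.43,0],[0,0,0,0,0,8.43,0],[0,0,0,0,0,0,0]]'; python3 nav.py 428.5 67.6 66 -47.9
```

```text
168 [-40.64147814 -11.15917594] [42.86355022  7.84728906] (np.int64(318), np.int64(360), np.int64(251), np.int64(269))
clock: 5.95
position: [427.5, 65.2, 127.4]
ee_rot: [0.925, 0.381, 0.0, -0.0]
contact_force: [-0.1, -0.7, 0.5]
gripper_width: 12.3
grasp_force: 59.4
clock: 7.15
position: [427.5, 66.0, 127.4]
ee_rot: [0.914, -0.406, 0.0, -0.0]
contact_force: [-0.3, -0.1, -0.2]
gripper_width: 12.0
grasp_force: 59.4
t 7.15 pos [427.5  66.  127.4] yaw -47.94 w 12.0 gf 59.4 F [-0.3 -0.1 -0.2] j6 0.2
shift now-frame mm [-0.5 -1.8 61.4] goal-frame mm [-0.5 -1.8 61.4] turn deg [-0.   -0.   -0.04]
```

```bash
python3 -m pendant '[[0,-0.0018,0.012,0,0,0,0],[0,0,0.012,0,0,0,0],[0,0,0.012,0,0,0,0],[0,0,0.012,0,0,0,0],[0,0,0.008,0,0,0,0],[0,0,0.004,0,0,0,0],[0,0,0.002,0,0,0,0],[0,0,0,0,0,0,0],[0,0,0,0,0,0,0]]'; python3 nav.py 428.5 67.6 61 -47.9
python3 - <<'E'
from h import *
for n in("scene","top"):
    d=arm.get_image(n); im=d["image"]; im=im[180:270,300:430] if n=="scene" else im[170:260,290:420]
    cv2.imwrite(f"pics/p1{n}.png",cv2.resize(im[:,:,::-1],None,fx=4,fy=4))
a=cv2.imread("pics/p1scene.png"); b=cv2.imread("pics/p1top.png"); cv2.imwrite("pics/p1.png",cv2.resize(np.hstack([a,b]),(800,277)))
E
```

```text
clock: 8.05
position: [429.2, 68.1, 65.8]
ee_rot: [0.914, -0.406, 0.0, -0.0]
contact_force: [0.0, 0.5, 0.8]
gripper_width: 12.2
grasp_force: 59.4
t 8.05 pos [429.2  68.1  65.8] yaw -47.89 w 12.2 gf 59.4 F [0.  0.5 0.8] j6 0.2
shift now-frame mm [-0.1  0.9  4.8] goal-frame mm [-0.1  0.9  4.8] turn deg [-0.05 -0.01  0.01]
```

View pics/p1.png

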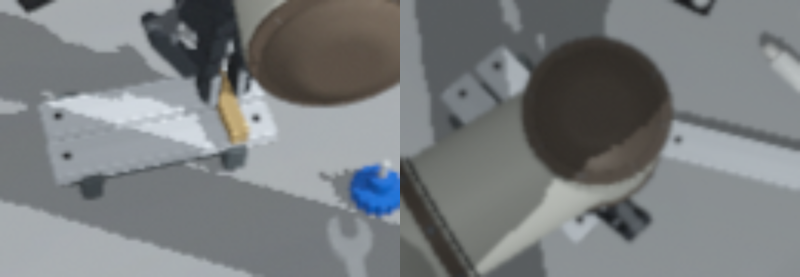

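In the scene view, the stick's near end (236,135) stands over the near bearer end (232,157). Lowering gently.

```bash
python3 -m pendant '[[0,0.0007,0.0015,0,0,0,0],[0,0,0.001,0,0,0,0],[0,0,0.001,0,0,0,0],[0,0,0,0,0,0,0]]'; python3 nav.py
```

```text
clock: 8.55
position: [428.3, 67.4, 61.8]
ee_rot: [0.914, -0.406, -0.0, 0.0]
contact_force: [-0.0, 1.3, -0.1]
gripper_width: 12.0
grasp_force: 59.4
t 8.55 pos [428.3  67.4  61.8] yaw -47.92 w 12.0 gf 59.4 F [-0.   1.3 -0.1] j6 0.2
```

```bash
python3 -m pendant '[[0,0,0.0005,0,0,0,0],[0,0,0.0005,0,0,0,0],[0,0,0,0,0,0,0]]'; python3 nav.py
```

```text
clock: 8.85
position: [428.4, 67.5, 60.8]
ee_rot: [0.914, -0.406, -0.0, 0.0]
contact_force: [0.5, 0.0, -0.6]
gripper_width: 12.2
grasp_force: 59.4
t 8.85 pos [428.4  67.5  60.8] yaw -47.92 w 12.2 gf 59.4 F [ 0.5  0.  -0.6] j6 0.2
```

```bash
python3 -m pendant '[[0,0,0.0005,0,0,0,0],[0,0,0.0004,0,0,0,0],[0,0,0,0,0,0,0]]'; python3 nav.py
```

```text
clock: 9.15
position: [428.5, 67.5, 60.5]
ee_rot: [0.914, -0.406, 0.0, -0.0]
contact_force: [-1.1, -0.3, 5.4]
gripper_width: 12.4
grasp_force: 60.1
t 9.15 pos [428.5  67.5  60.5] yaw -47.91 w 12.4 gf 60.1 F [-1.1 -0.3  5.4] j6 0.2
```

```bash
python3 -m pendant '[[0,0,0,0,0,0,0.02],[0,0,0,0,0,0,0.03],[0,0,0,0,0,0,0.03],[0,0,0,0,0,0,0.03],[0,0,-0.005,0,0,0,0.03],[0,0,-0.01,0,0,0,0.03],[0,0,-0.015,0,0,0,0.03],[0,0,-0.02,0,0,0,0.03],[0,0,-0.02,0,0,0,0.04],[0,0,0,0,0,0,0.04]]'; python3 nav.py 504.8 318 130 35
```

```text
clock: 10.15
position: [430.2, 68.3, 133.3]
ee_rot: [0.914, -0.406, 0.002, -0.003]
contact_force: [0.3, 0.2, -0.4]
gripper_width: 40.0
grasp_force: 0.0
t 10.15 pos [430.2  68.3 133.3] yaw -47.88 w 40.0 gf 0.0 F [ 0.3  0.2 -0.4] j6 0.2
shift now-frame mm [-135.2 -222.7    4.5] goal-frame mm [ 204.3 -161.7    3.3] turn deg [ -0.24  -0.39 -82.88]
```

```bash
python3 -m pendant '[[-0.0113,-0.0186,0,0,0,0,0.04],[-0.0113,-0.0186,0,0,0,0,0.04],[-0.0113,-0.0186,0,0,0,0,0.04],[-0.0113,-0.0186,0,0,0,0,0.04],[-0.0113,-0.0186,0,0,0,0,0.04],[-0.0113,-0.0186,0,0,0,0,0.04],[-0.0113,-0.0186,0,0,0,0,0.04],[-0.0113,-0.0186,0,0,0,0,0.04],[-0.0113,-0.0186,0,0,0,0,0.04],[-0.0113,-0.0186,0,0,0,0,0.04],[-0.0113,-0.0186,0,0,0,0,0.04],[-0.0113,-0.0186,0,0,0,0,0.04]]'
python3 -m pendant '[[0,0,0.005,0,0,-8.29,0.04],[0,0,0.005,0,0,-8.29,0.04],[0,0,0.005,0,0,-8.29,0.04],[0,0,0.005,0,0,-8.29,0.04],[0,0,0.005,0,0,-8.29,0.04],[0,0,0.005,0,0,-8.29,0.04],[0,0,0.005,0,0,-8.29,0.04],[0,0,0.005,0,0,-8.29,0.04],[0,0,0.005,0,0,-8.29,0.04],[0,0,0.005,0,0,-8.29,0.04],[0,0,0,0,0,0,0.04]]'
python3 nav.py 504.8 318 28.5 35
cat > chk.py <<'E'
from h import *
C={"top":np.array([469.3,103.0]),"scene":np.array([469.1,105.7])}
a=np.radians(42.1); ex=np.array([np.cos(a),np.sin(a)]); ey=np.array([-ex[1],ex[0]])
for n in("top","scene"):
    d=arm.get_image(n); h=cv2.cvtColor(d["image"],cv2.COLOR_RGB2HSV)
    m=((h[...,1]>45)&(h[...,0]>8)&(h[...,0]<28)&(h[...,2]>50)).astype(np.uint8)
    k,l,st,ce=cv2.connectedComponentsWithStats(m)
    for i in range(1,k):
        if st[i,4]<40: continue
        ys,xs=np.nonzero(l==i); p=ray(d,np.c_[xs,ys],46)[:,:2]-C[n]; q=np.c_[p@ex,p@ey]
        if abs(q.mean(0)).max()<90:
            b=cv2.minAreaRect(q.astype(np.float32)); e=np.linalg.eigh(np.cov(q.T))[1][:,1]
            print(n,ce[i].round(1),"rack mean",q.mean(0).round(1),"box",np.round(b[0],1),np.round(b[1],1),"ang",round(float(np.degrees(np.arctan2(e[1],e[0]))%180),1),"rng",q.min(0).round(1),q.max(0).round(1))
E
python3 chk.py
```

```text
clock: 11.35
position: [503.3, 319.2, 129.6]
ee_rot: [0.914, -0.406, -0.0, 0.0]
contact_force: [0.7, 0.7, 1.2]
gripper_width: 39.9
grasp_force: 0.0
clock: 12.45
position: [502.8, 317.9, 78.9]
ee_rot: [0.954, 0.3, -0.001, 0.0]
contact_force: [0.3, 0.0, -0.4]
gripper_width: 39.9
grasp_force: 0.0
t 12.45 pos [502.8 317.9  78.9] yaw 34.97 w 39.9 gf 0.0 F [ 0.3  0.  -0.4] j6 1.35
shift now-frame mm [ 1.8  1.1 50.4] goal-frame mm [ 1.7  1.1 50.4] turn deg [ 0.02  0.12 -0.03]
top [348.  229.5] rack mean [-54.8   0.4] box [-55.2   1.1] [15.3 83.3] ang 89.7 rng [-62.9 -40.6] [-47.4  42.8]
```

Stick_a lies at rack (-54.8, 0.4) mm at 89.7°, as wanted. Now stick_b.

```bash
python3 -m pendant '[[0.0017,0.001,0.012,0,0,0,0.04],[0,0,0.012,0,0,0,0.04],[0,0,0.012,0,0,0,0.04],[0,0,0.008,0,0,0,0.04],[0,0,0.004,0,0,0,0.04],[0,0,0.002,0,0,0,0.04],[0,0,0,0,0,0,0.04],[0,0,0,0,0,0,0],[0,0,0,0,0,0,0],[0,0,0,0,0,0,0],[0,0,0,0,0,0,0],[0,0,0,0,0,0,0]]'; python3 nav.py
python3 -m pendant '[[0,0,-0.005,0,0,0,0],[0,0,-0.01,0,0,0,0],[0,0,-0.02,0,0,0,0],[0,0,-0.025,0,0,0,0],[0,0,-0.025,0,0,0,0],[0,0,-0.015,0,0,0,0],[0,0,0,0,0,0,0],[0,0,0,0,0,0,0]]'; python3 nav.py 510.1 141.2 130 -47.9
python3 - <<'E'
from h import *
d=arm.get_image("scene"); s=arm.read_state(); m=wood(d).astype(np.uint8)
M=R.from_quat(s["ee_rot"]).as_matrix(); ys,xs=np.nonzero(m); p=ray(d,np.c_[xs,ys],s["position"][2]-21)[:,:2]
q=(p-s["position"][:2])@M[:2,:2]; k=(abs(q[:,0])<55)&(abs(q[:,1])<18); print(k.sum(),q[k].min(0),q[k].max(0))
E
```

```text
clock: 13.75
position: [505.5, 318.2, 30.8]
ee_rot: [0.954, 0.301, 0.001, -0.0]
contact_force: [-1.4, 0.3, 5.4]
gripper_width: 11.9
grasp_force: 61.2
t 13.75 pos [505.5 318.2  30.8] yaw 34.99 w 11.9 gf 61.2 F [-1.4  0.3  5.4] j6 1.35
clock: 14.55
position: [504.8, 317.7, 129.9]
ee_rot: [0.954, 0.3, -0.0, -0.0]
contact_force: [-0.2, 0.4, -1.1]
gripper_width: 12.0
grasp_force: 60.6
t 14.55 pos [504.8 317.7 129.9] yaw 34.95 w 12.0 gf 60.6 F [-0.2  0.4 -1.1] j6 1.35
shift now-frame mm [-9.680e+01  1.476e+02 -1.000e-01] goal-frame mm [ 1.344e+02  1.144e+02 -1.000e-01] turn deg [-2.000e-02  2.000e-02  8.285e+01]
41 [ 31.12583006 -12.04525047] [40.46808736  5.50880651]
```

```bash
python3 -m pendant '[[-0.0081,0.0123,0,0,0,0,0],[-0.0081,0.0123,0,0,0,0,0],[-0.0081,0.0123,0,0,0,0,0],[-0.0081,0.0123,0,0,0,0,0],[-0.0081,0.0123,0,0,0,0,0],[-0.0081,0.0123,0,0,0,0,0],[-0.0081,0.0123,0,0,0,0,0],[-0.0081,0.0123,0,0,0,0,0],[-0.0081,0.0123,0,0,0,0,0],[-0.0081,0.0123,0,0,0,0,0],[-0.0081,0.0123,0,0,0,0,0],[-0.0077,0.0123,0,0,0,0,0]]'
python3 -m pendant '[[0,0,0,0,0,8.285,0],[0,0,0,0,0,8.285,0],[0,0,0,0,0,8.285,0],[0,0,0,0,0,8.285,0],[0,0,0,0,0,8.285,0],[0,0,0,0,0,8.285,0],[0,0,0,0,0,8.285,0],[0,0,0,0,0,8.285,0],[0,0,0,0,0,8.285,0],[0,0,0,0,0,8.285,0],[0,0,0,0,0,0,0],[0,0,0,0,0,0,0]]'; python3 nav.py 510.1 141.2 67 -47.9
```

```text
clock: 15.8
position: [510.5, 140.2, 130.0]
ee_rot: [0.954, 0.301, 0.0, -0.0]
contact_force: [0.3, -0.4, 0.2]
gripper_width: 11.6
grasp_force: 60.6
clock: 17.0
position: [510.5, 141.0, 130.0]
ee_rot: [0.915, -0.404, -0.0, 0.0]
contact_force: [1.1, 0.1, 0.3]
gripper_width: 12.0
grasp_force: 60.6
t 17.0 pos [510.5 141.  130. ] yaw -47.71 w 12.0 gf 60.6 F [1.1 0.1 0.3] j6 0.16
shift now-frame mm [-0.4  0.2 63. ] goal-frame mm [-0.4  0.2 63. ] turn deg [0.   0.   0.19]
```

```bash
python3 -m pendant '[[0,0,0.012,0,0,0.2,0],[0,0,0.012,0,0,0,0],[0,0,0.012,0,0,0,0],[0,0,0.012,0,0,0,0],[0,0,0.009,0,0,0,0],[0,0,0.005,0,0,0,0],[0,0,0.002,0,0,0,0],[0,0,0,0,0,0,0],[0,0,0,0,0,0,0]]'; python3 nav.py 510.1 141.2 63 -47.9
```

```text
clock: 17.9
position: [510.8, 141.6, 66.4]
ee_rot: [0.913, -0.407, 0.0, -0.0]
contact_force: [0.3, -0.4, -0.7]
gripper_width: 11.9
grasp_force: 60.6
t 17.9 pos [510.8 141.6  66.4] yaw -48.06 w 11.9 gf 60.6 F [ 0.3 -0.4 -0.7] j6 0.16
shift now-frame mm [-0.2  0.8  3.4] goal-frame mm [-0.2  0.8  3.4] turn deg [-0.05 -0.02 -0.16]
```

```bash
python3 -m pendant '[[0,0.0004,0.001,0,0,0,0],[0,0,0.001,0,0,0,0],[0,0,0.0008,0,0,0,0],[0,0,0,0,0,0,0]]'; python3 nav.py
```

```text
clock: 18.3
position: [510.1, 141.1, 63.2]
ee_rot: [0.913, -0.407, -0.0, 0.0]
contact_force: [0.8, 0.0, -0.3]
gripper_width: 11.8
grasp_force: 60.6
t 18.3 pos [510.1 141.1  63.2] yaw -48.08 w 11.8 gf 60.6 F [ 0.8  0.  -0.3] j6 0.16
```

```bash
python3 -m pendant '[[0,0,0.0005,0,0,0,0],[0,0,0.0005,0,0,0,0],[0,0,0,0,0,0,0]]'; python3 nav.py
```

```text
clock: 18.6
position: [510.2, 141.2, 62.7]
ee_rot: [0.913, -0.407, 0.0, -0.0]
contact_force: [-1.9, -0.3, 4.2]
gripper_width: 11.6
grasp_force: 61.1
t 18.6 pos [510.2 141.2  62.7] yaw -48.06 w 11.6 gf 61.1 F [-1.9 -0.3  4.2] j6 0.16
```

```bash
python3 -m pendant '[[0,0,0,0,0,0,0.02],[0,0,0,0,0,0,0.03],[0,0,0,0,0,0,0.03],[0,0,0,0,0,0,0.03],[0,0,-0.005,0,0,0,0.03],[0,0,-0.01,0,0,0,0.03],[0,0,-0.015,0,0,0,0.03],[0,0,-0.02,0,0,0,0.03],[0,0,-0.02,0,0,0,0.055],[0,0,0,0,0,0,0.055]]'; python3 nav.py 449.8 -89 130 -105.6
```

```text
clock: 19.6
position: [512.1, 142.1, 135.9]
ee_rot: [0.913, -0.407, 0.002, -0.003]
contact_force: [-1.0, -0.5, 0.7]
gripper_width: 55.1
grasp_force: 0.0
t 19.6 pos [512.1 142.1 135.9] yaw -48.02 w 55.1 gf 0.0 F [-1.  -0.5  0.7] j6 0.16
shift now-frame mm [130.1 200.9   4.7] goal-frame mm [239.4  -2.1   5.9] turn deg [-0.44  0.1  57.58]
```

```bash
python3 -m pendant '[[0.0108,0.0167,0,0,0,0,0.055],[0.0108,0.0167,0,0,0,0,0.055],[0.0108,0.0167,0,0,0,0,0.055],[0.0108,0.0167,0,0,0,0,0.055],[0.0108,0.0167,0,0,0,0,0.055],[0.0108,0.0167,0,0,0,0,0.055],[0.0108,0.0167,0,0,0,0,0.055],[0.0108,0.0167,0,0,0,0,0.055],[0.0108,0.0167,0,0,0,0,0.055],[0.0108,0.0167,0,0,0,0,0.055],[0.0108,0.0167,0,0,0,0,0.055],[0.0108,0.0167,0,0,0,0,0.055]]'
python3 -m pendant '[[0,0,0,0,0,8.22,0.055],[0,0,0.005,0,0,8.22,0.055],[0,0,0.01,0,0,8.22,0.055],[0,0,0.01,0,0,8.22,0.055],[0,0,0.01,0,0,8.22,0.055],[0,0,0.01,0,0,8.22,0.055],[0,0,0.008,0,0,8.22,0.055],[0,0,0,0,0,0,0.055],[0,0,0,0,0,0,0.055]]'; python3 nav.py 449.8 -89 29 -105.6; python3 chk.py
```

```text
clock: 20.8
position: [446.0, -91.2, 131.7]
ee_rot: [0.913, -0.408, -0.001, 0.0]
contact_force: [0.2, -0.5, 1.1]
gripper_width: 54.9
grasp_force: 0.0
clock: 21.7
position: [447.0, -90.0, 79.1]
ee_rot: [-0.605, 0.796, 0.0, -0.0]
contact_force: [0.1, 1.1, 0.9]
gripper_width: 54.9
grasp_force: 0.0
t 21.7 pos [447.  -90.   79.1] yaw -105.49 w 54.9 gf 0.0 F [0.1 1.1 0.9] j6 -0.43
shift now-frame mm [-1.7 -2.5 50.1] goal-frame mm [-1.7 -2.5 50.1] turn deg [ 0.05 -0.03  0.11]
top [326.8 191. ] rack mean [ 55.5 -29. ] box [ 54.7 -26.6] [28.3 13.9] ang 78.2 rng [ 47.6 -40.7] [ 62.1 -12.7]
top [311.9 205. ] rack mean [55.  24.3] box [53.9 22.1] [13.  40.5] ang 96.9 rng [46.8  2. ] [61.2 42.4]
scene [372.1 212. ] rack mean [-51.7   6.1] box [-51.9   5.7] [16.8 91.1] ang 89.5 rng [-59.9 -39.9] [-43.1  51.2]
scene [326.3 222.2] rack mean [57.2  8.5] box [57.3  6.6] [91.1 14.1] ang 89.4 rng [ 49.9 -38.9] [64.4 52.2]
```

Both sticks are in place, at rack x of about -54.8 and +55.2 mm, square and evenly overhanging. Now the bar.

```bash
python3 -m pendant '[[-0.0017,-0.0025,0.012,0,0,0,0.055],[0,0,0.012,0,0,0,0.055],[0,0,0.012,0,0,0,0.055],[0,0,0.008,0,0,0,0.055],[0,0,0.004,0,0,0,0.055],[0,0,0.002,0,0,0,0.055],[0,0,0,0,0,0,0.055],[0,0,0,0,0,0,0],[0,0,0,0,0,0,0],[0,0,0,0,0,0,0],[0,0,0,0,0,0,0],[0,0,0,0,0,0,0]]'; python3 nav.py
```

```text
clock: 23.0
position: [450.7, -88.2, 29.9]
ee_rot: [-0.605, 0.797, -0.0, 0.0]
contact_force: [-0.7, 0.5, 5.4]
gripper_width: 29.9
grasp_force: 59.5
t 23.0 pos [450.7 -88.2  29.9] yaw -105.6 w 29.9 gf 59.5 F [-0.7  0.5  5.4] j6 -0.43
```

```bash
python3 -m pendant '[[0,0,-0.005,0,0,0,0],[0,0,-0.01,0,0,0,0],[0,0,-0.02,0,0,0,0],[0,0,-0.025,0,0,0,0],[0,0,-0.025,0,0,0,0],[0,0,-0.015,0,0,0,0],[0,0,0,0,0,0,0],[0,0,0,0,0,0,0]]'; python3 nav.py 469.3 104.4 130 -137.9
python3 - <<'E'
from h import *
d=arm.get_image("scene"); im=d["image"][110:260,300:450][:,:,::-1]
cv2.imwrite("pics/g3.png",cv2.resize(im,None,fx=4,fy=4))
E
```

```text
clock: 23.8
position: [450.1, -88.2, 129.2]
ee_rot: [-0.604, 0.797, 0.0, 0.0]
contact_force: [-0.6, 0.0, -2.0]
gripper_width: 29.7
grasp_force: 59.9
t 23.8 pos [450.1 -88.2 129.2] yaw -105.64 w 29.7 gf 59.9 F [-0.6  0.  -2. ] j6 -0.43
shift now-frame mm [-190.6   33.4   -0.7] goal-frame mm [-143.3  130.    -0.8] turn deg [0.000e+00 3.000e-02 3.226e+01]
```

View pics/g3.png

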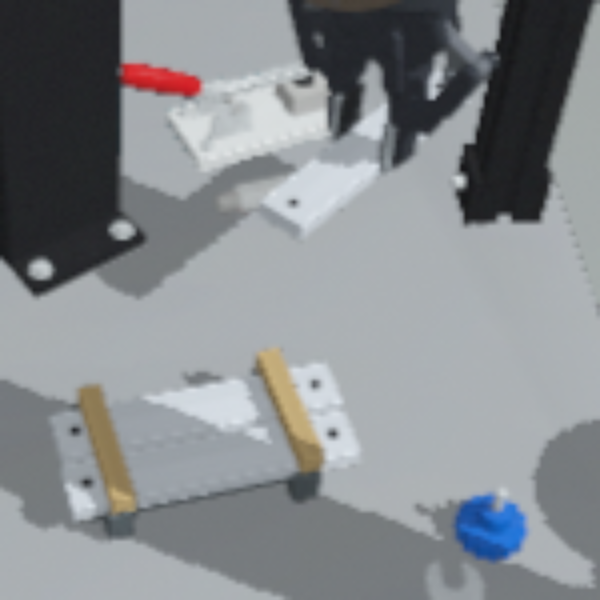

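Both sticks lie above the bearers at crop (105,448) and (290,410), and the bar is held level with its visible end at (290,203). Moving it over the rack.

```bash
python3 -m pendant '[[-0.0159,0.0028,0,0,0,0,0],[-0.0159,0.0028,0,0,0,0,0],[-0.0159,0.0028,0,0,0,0,0],[-0.0159,0.0028,0,0,0,0,0],[-0.0159,0.0028,0,0,0,0,0],[-0.0159,0.0028,0,0,0,0,0],[-0.0159,0.0028,0,0,0,0,0],[-0.0159,0.0028,0,0,0,0,0],[-0.0159,0.0028,0,0,0,0,0],[-0.0159,0.0028,0,0,0,0,0],[-0.0159,0.0028,0,0,0,0,0],[-0.0157,0.0028,0,0,0,0,0]]'
python3 -m pendant '[[0,0,0,0,0,6.45,0],[0,0,0,0,0,6.45,0],[0,0,0,0,0,6.45,0],[0,0,0,0,0,6.45,0],[0,0,0,0,0,6.45,0],[0,0,0.01,0,0,0,0],[0,0,0.01,0,0,0,0],[0,0,0.01,0,0,0,0],[0,0,0.008,0,0,0,0],[0,0,0.006,0,0,0,0],[0,0,0,0,0,0,0],[0,0,0,0,0,0,0]]'; python3 nav.py 469.3 104.4 76 -137.9
```

```text
clock: 25.05
position: [469.1, 105.1, 128.3]
ee_rot: [-0.604, 0.797, 0.0, -0.001]
contact_force: [-0.3, 0.3, -1.6]
gripper_width: 30.0
grasp_force: 59.8
clock: 26.25
position: [469.6, 104.4, 85.1]
ee_rot: [-0.36, 0.933, -0.0, -0.0]
contact_force: [0.9, -0.0, -1.2]
gripper_width: 29.8
grasp_force: 59.8
t 26.25 pos [469.6 104.4  85.1] yaw -137.84 w 29.8 gf 59.8 F [ 0.9 -0.  -1.2] j6 -1.39
shift now-frame mm [0.3 0.2 9.1] goal-frame mm [0.3 0.2 9.1] turn deg [-0.01 -0.01  0.06]
```

```bash
cat > hol.py <<'E'
import sys; from h import *
from m import hole
z=float(sys.argv[1]); C={"top":np.array([469.3,103.0,z]),"scene":np.array([469.1,105.7,z])}
a=np.radians(42.1); ex=np.array([np.cos(a),np.sin(a),0]); ey=np.array([-ex[1],ex[0],0])
for n in("top","scene"):
    d=arm.get_image(n); Rm=R.from_quat(d["rotation"]) if np.size(d["rotation"])==4 else R.from_matrix(d["rotation"])
    for s in(-1,1):
        v=Rm.inv().apply(C[n]+s*73.5*ex-np.array(d["xyz"])); u=np.array([d["cx"]+d["fx"]*v[0]/v[2],d["cy"]+d["fy"]*v[1]/v[2]])
        try:
            h=hole(d,*u,r=3); p=ray(d,h,z)[0]-C[n]; print(n,s,u.round(1),np.round(h,1),"rack",[round(float(p@ex),1),round(float(p@ey),1)])
        except Exception as e: print(n,s,u,e)
        x,y=map(round,u); print(d["image"][y-4:y+5,x-5:x+6].mean(2).astype(int))
E
python3 hol.py 67
```

```text
top -1 [353.5 233.9] [353.7 233.7] rack [-73.5, -0.6]
[[181 181 180 179 177 177 177 179 179 177 169]
 [181 181 180 180 177 176 176 178 179 177 168]
 [181 181 180 176 163 156 169 176 178 178 175]
 [182 180 178 162 119 109 147 173 177 178 179]
 [182 181 177 156 104  90 138 172 178 177 178]
 [181 181 180 171 152 141 162 177 179 176 176]
 [181 181 181 180 175 172 177 180 178 177 179]
 [183 182 181 181 181 180 180 178 176 180 180]
 [172 183 182 181 181 180 176 164 163 181 173]]
top 1 [313.4 191.9] [nan nan] rack [nan, nan]
[[ 71  53  51  50  48  46  47  47  48  48  47]
 [ 85  56  51  51  49  46  47  47  47  47  47]
 [ 98  69  53  51  50  48  46  47  46  48  47]
 [106  74  55  52  54  51  45  46  48  47  47]
 [113  93  71  55  55  54  49  46  47  48  48]
 [118 112  94  59  52  52  50  49  46  47  47]
 [121 118 104  72  55  51  52  50  49  47  47]
 [121 121 115  96  71  53  51  51  51  48  46]
 [123 123 121 114  94  64  52  52  51  50  49]]
scene -1 [381.1 202.1] [nan nan] rack [nan, nan]
[[82 81 81 81 81 80 82 81 81 82 80]
 [81 81 81 81 80 81 82 81 81 81 82]
 [82 81 81 82 81 81 81 82 82 82
[... 174 characters left out ...]
 80 81 79]
 [80 81 81 82 80 81 80 81 79 77 77]]
scene 1 [318.2 214.7] [318.1 214.3] rack [73.3, -1.0]
[[155 155 154 154 154 154 154 154 155 154 155]
 [155 155 155 154 154 152 153 154 154 154 155]
 [154 154 155 150 142 132 137 147 155 155 156]
 [150 155 155 141  89  27  63 126 157 157 157]
 [144 156 156 140  94  78 100 138 158 157 158]
 [139 158 157 155 149 146 149 153 157 157 156]
 [143 159 157 158 156 157 156 156 156 156 156]
 [128 145 156 156 156 156 156 156 156 156 157]
 [121 139 157 156 156 157 159 159 159 156 156]]m.py:6: RuntimeWarning: invalid value encountered in scalar divide
  p=g[yy,xx]; w=np.clip(np.percentile(p,60)-p-15,0,None); return [(w*xx).sum()/w.sum(),(w*yy).sum()/w.sum()]
```

The bar is centred lengthwise and 0.8 mm low in rack y, so I'll correct that slightly and lower.

```bash
python3 -m pendant '[[0,0.0005,0.004,0,0,0,0],[0,0,0.002,0,0,0,0],[0,0,0.001,0,0,0,0],[0,0,0.0005,0,0,0,0],[0,0,0,0,0,0,0],[0,0,0,0,0,0,0]]'; python3 nav.py 469.3 104.4 76 -137.9
```

```text
clock: 27.05
position: [469.2, 104.8, 77.7]
ee_rot: [-0.359, 0.933, -0.0, 0.0]
contact_force: [0.4, -0.4, -0.8]
gripper_width: 29.8
grasp_force: 59.8
t 27.05 pos [469.2 104.8  77.7] yaw -137.86 w 29.8 gf 59.8 F [ 0.4 -0.4 -0.8] j6 -1.39
shift now-frame mm [ 0.2 -0.3  1.7] goal-frame mm [ 0.2 -0.3  1.7] turn deg [-0.    0.    0.04]
```

```bash
python3 -m pendant '[[0,0,0.0005,0,0,0,0],[0,0,0.0005,0,0,0,0],[0,0,0,0,0,0,0]]'; python3 nav.py
```

```text
clock: 27.35
position: [469.1, 104.8, 76.7]
ee_rot: [-0.359, 0.933, 0.0, -0.0]
contact_force: [0.5, -0.2, -1.8]
gripper_width: 30.0
grasp_force: 59.8
t 27.35 pos [469.1 104.8  76.7] yaw -137.87 w 30.0 gf 59.8 F [ 0.5 -0.2 -1.8] j6 -1.39
```

```bash
python3 -m pendant '[[0,0,0.0004,0,0,0,0],[0,0,0.0003,0,0,0,0],[0,0,0,0,0,0,0]]'; python3 nav.py
```

```text
clock: 27.65
position: [469.2, 104.8, 76.0]
ee_rot: [-0.359, 0.933, -0.0, 0.0]
contact_force: [0.4, -0.8, -2.0]
gripper_width: 29.7
grasp_force: 59.9
t 27.65 pos [469.2 104.8  76. ] yaw -137.86 w 29.7 gf 59.9 F [ 0.4 -0.8 -2. ] j6 -1.39
```

```bash
python3 -m pendant '[[0,0,0.0004,0,0,0,0],[0,0,0,0,0,0,0]]'; python3 nav.py
```

```text
clock: 27.85
position: [469.2, 104.8, 76.0]
ee_rot: [-0.36, 0.933, -0.0, 0.0]
contact_force: [-1.9, -1.5, 3.6]
gripper_width: 29.9
grasp_force: 60.3
t 27.85 pos [469.2 104.8  76. ] yaw -137.85 w 29.9 gf 60.3 F [-1.9 -1.5  3.6] j6 -1.39
```

```bash
python3 -m pendant '[[0,0,0,0,0,0,0.038],[0,0,0,0,0,0,0.05],[0,0,0,0,0,0,0.05],[0,0,0,0,0,0,0.05],[0,0,-0.005,0,0,0,0.05],[0,0,-0.01,0,0,0,0.05],[0,0,-0.015,0,0,0,0.05],[0,0,-0.02,0,0,0,0.05],[0,0,-0.02,0,0,0,0.05],[0,0,0,0,0,0,0.05]]'
python3 -m pendant '[[0.0125,-0.0112,0,0,0,0,0.05],[0.0125,-0.0112,0,0,0,0,0.05],[0.0125,-0.0112,0,0,0,0,0.05],[0.0125,-0.0112,0,0,0,0,0.05],[0.0125,-0.0112,0,0,0,0,0.05],[0.0125,-0.0112,0,0,0,0,0.05],[0.0125,-0.0112,0,0,0,0,0.05],[0.0125,-0.0112,0,0,0,0,0.05],[0.0125,-0.0112,0,0,0,0,0.05],[0.0125,-0.0112,0,0,0,0,0.05],[0.0125,-0.0112,0,0,0,0,0.05],[0,0,0,0,0,0,0.05]]'
python3 hol.py 58 2>/dev/null | grep rack
python3 - <<'E'
from h import *
s=arm.get_image("scene")["image"]; t=arm.get_image("top")["image"]
a=cv2.resize(s[170:260,290:410],None,fx=3.33,fy=3.33); b=cv2.resize(t[165:255,280:400],None,fx=3.33,fy=3.33)
cv2.imwrite("pics/end.png",np.hstack([a,b])[:,:,::-1])
E
```

```text
clock: 28.85
position: [471.0, 105.7, 149.2]
ee_rot: [-0.36, 0.933, 0.0, 0.004]
contact_force: [0.8, 1.0, -0.8]
gripper_width: 50.0
grasp_force: 0.0
clock: 30.05
position: [448.4, -80.7, 144.9]
ee_rot: [-0.358, 0.934, 0.0, -0.001]
contact_force: [-0.9, -0.8, -0.5]
gripper_width: 50.3
grasp_force: 0.0
top -1 [353.4 234.3] [nan nan] rack [nan, nan]
top 1 [313.6 192.6] [311.  195.3] rack [73.0, 9.6]
scene -1 [380.7 204.7] [380.4 204.7] rack [-72.8, -0.1]
scene 1 [318.2 217.2] [318.5 217.2] rack [73.0, 0.2]
```

View pics/end.png

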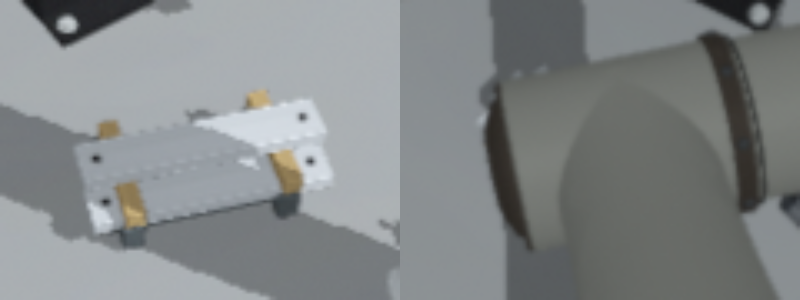

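The scene view shows the top bar resting level on both sticks, with its holes at rack (-72.8, -0.1) and (73.0, 0.2) mm. The sticks still stand over the bearers and the gripper is clear, so I'm handing in.

```bash
python3 -c "
from bench import arm
print(arm.job_done())"
```

```text
the job is handed in; nothing more can be done
None
```

The job is handed in at about 30 s: both thin sticks lie square above the bearers, and the third bar rests level and clear on them, within about 1 mm of the rack centre as measured in the camera views.

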